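# Clamp the metal sample canister's lid

## Task

Two swing-top canisters stand on the bench, their lids on but their wire clasps still thrown back. Swing the clasp of the bare-metal canister (red grip tab) up and over its lid until it snaps fully home, with the lid still seated. Leave the brown cardboard canister's clasp (yellow tab) thrown back.

Things in the scene. Friction and masses are not known exactly. Their poses are not given: they have to be found in the camera images.
- steel_grip (a point): Centre of the red tab on the metal canister's bail, 99 mm from the hinge axis. Tab: 22 mm wide along that axis, 12 thick, spanning 73 to 115 mm out from it; wire crossbar (5 mm thick) 70 mm from it, its arms 60 mm each side. At the start the tab stands out towards the robot (within 0.6 rad), 10 deg above level, 102 mm up. Pinched by its width from above, it can turn between the fingers.
- steel_lid (a point): Centre of the black lid's boss top, on the metal canister's upright axis, 149.5 mm up; z up. Lid: loose, 180 g, 106 mm across; boss 36 across, 27.5 tall; plug 10 deep. Canister 100 across, rim 112 mm up, bolted down on a 132 mm plywood foot. The bail's hinge axis is level, crosses the canister's axis 85 mm above the bench, square to the direction in which the tab stands out at the start.
- steel_bail (a joint): Swing of the metal canister's bail, rad: 0 = thrown back (start), 1.4 = upright over the lid, 1.57 = home on its stop, 10 deg past upright, crossbar over the boss, tab pointing up. Over-centre spring: below 1.1 it pulls the bail open (about 5 N at the tab, fading to none near 1.1); beyond 1.1 it snaps home by itself.
- board_bail (a joint): The same for the identical bail with a yellow tab on the brown cardboard canister beside it (same size and lid), which must stay thrown back (0).
Things that resemble listed ones, but are neither listed nor needed, are in the scene too. What is shaped like the part that bears steel_grip but green is not meant.

How it is judged (in metres and radians):
At the end, for the whole second after the job is handed in: The metal canister's bail is home (joint above 1.40 rad of 1.57) and at rest, its lid is still seated (within 10 mm of where it was, tilted less than 0.1 rad), and the cardboard canister's bail is still thrown back (below 0.3 rad) (value of joint steel_bail above 1.4 rad and velocity of joint steel_bail between -0.1 and 0.1 rad/s and distance of steel_lid from where it was at the start of the episode below 0.01 m and angle between steel_lid's own z axis and vertical below 0.1 rad and value of joint board_bail below 0.3 rad); the robot touches nothing.
It fails at once if the cardboard canister's clasp is swung past its dead centre (value of joint board_bail above 1.1 rad).
It fails at once if the metal canister's lid is knocked out of its seat (distance of steel_lid from where it was at the start of the episode above 0.025 m or angle between steel_lid's own z axis and vertical above 0.3 rad).
It also fails if it takes over 32 s, if anything falls off the work surface, if the arm or the gripper's body presses on something with over 40 N, if the wrist force passes 120 N, or if a joint passes its speed limit or range.

## Robot

A 6-joint arm with a two-finger parallel gripper is mounted at the origin on the work surface. World frame = base frame: x ahead of the robot, y to its left, z up, the work surface at z = 0. Lengths are in m, angles in degrees, forces in N, time in s.
With the tool pointing down it reaches from about 0.4 to 0.825 m from the base axis. Payload 7 kg.
Tool frame: the origin (TCP) lies between the finger pads; the fingertips stand 19 mm ahead of it and the grasp point (between the pads) is the TCP (r.tip_extent is the distance from the TCP to the fingertips, in m); z points along the fingers, y is the direction in which the jaws open and shut (so a half turn about z gives the same grasp; the last joint's range is limited). The gripper opens to 88 mm and grips with 3 to 60 N. Pads are 19 mm wide; open, the fingers measure 130 mm over their backs; the gripper's body (78 mm by 193 mm) begins 47 mm behind the grasp point.
Start: joints at [91.221, 20.546, 0.682, 0, -70.136, -16.507], TCP at [0.178, 0.651, 0.246] pointing down, gripper open.
Joint ranges: [-176.03, 176.03], [-82.01, 121.73], [-58.28, 71.71], [-173.87, 95.51], [-174.79, -0.11], [-173.66, 173.66]. Speed limits (degrees/s): [136.94, 136.94, 172.46, 180, 180, 180].

## Interface

Orientations are given as [roll, pitch, yaw] about the fixed x, y, z axes, in that order (R = Rz(yaw) Ry(pitch) Rx(roll)).
In Python, from plant import r, capture, workorder, spotter gives the robot as it stands.
- The arm moves only by the tool step_arm, never from a script. Its argument "motion" is a list of rows, each a list of 5 numbers: the finger opening in m, from 0 to 0.0876, then the shift along the tool's x, y, z in m, then the turn about the tool's z in rad. In form: [[grip, dx, dy, dz, roll], ...]. A call has 1 to 5 rows; each row is the pose to reach, as a shift and turn from the pose commanded when the call began, along the tool's axes at that moment; what a row does not reach only later rows make up. A row lasts 1/8 s, in which the tool goes at most 62.5 mm and 10.7 degrees, less where a joint would pass 70% of its speed; a pose out of reach is approached as far as the arm can. A call with a gripper value outside its range is refused whole. The fingers move at their own pace and stop on an object; "newtons" is the grip in N (left out, the last holds). Time passes only in rows, so rows that repeat a pose let the fingers close. It gives the time, the measured TCP pose, the force and the opening at its end, in the units of the state.
- r.get_state(): the state, without advancing time (a new reading comes with each control period).
- capture(name): name is "scene" or "top" or "wrist"; returns a dict with "image" (400x640x3 uint8, red, green, blue), "z_map" (400x640 float32, m along the optical axis (not along the pixel's ray), 0 where there is no reading), "fx", "fy", "cx", "cy" (pixels), "pose" (4x4, takes a point from camera to world coordinates). Camera axes: x right, y down, z forward; pixel columns grow to the right and rows downward; lengths in m; the calibration is good to about 2 mm. A picture is of the moment at which its call begins.
- workorder.close_job(): hands the job in, once; it reports no verdict.
Trained networks look in the newest picture that a camera, given by its name, has taken for a name from the list of things; names that differ only in an ending like _2 or _b are one class to them, and where a whole thing is asked for, a point or a joint stands for the part that bears it (a point fixed in the world has none). Each returns a list of dicts, best first, with "p" (0 to 1); they miss things now and then, are a little off and sometimes report something else, mostly with a low value. They report only what shows in the picture. A call takes as long as a camera call. They do not tell look-alikes from the thing itself.
- spotter.regions_of(camera, label): "mask" (400x640 bool, what is visible of it).
- spotter.tip_of(camera, label): "location" ([x, y, z] in m, in world coordinates, good to about 4 mm: a listed point, or the origin of a listed thing).
The state is a dict: "time_s": time; "joints": joint angles; "qd": joint speeds; "joint_torque": joint torques, N m; "tcp_pos": TCP position; "eef_rot": TCP orientation; "contact_force": force on the tool from outside, world axes, zero at the start; "moment": the same for the moment, N m; "gripper_width": finger opening in m.
Only numpy, scipy, OpenCV 4.12 (cv2) and the standard library are available. Lean on these libraries where they do the work, as an engineer would, in place of code of your own. Each camera call takes 0.05 s, during which the arm holds its last target.

## Working session

There is one attempt and no reset: what is moved stays moved. The work goes in short steps, Python scripts to look and compute and a tool call to move; the robot and the scene stay as the last step left them, time stands still between calls to the robot, and variables do not carry over. Pictures are saved under pics/ and viewed, and the job is handed in when it is done.

Besides the shell and the picture viewer there is one more tool, called after "Request:" in YAML: its name, and indented under it one key for each argument. step_arm: Moves the arm, as the interface text tells. Its arguments: {"type":"object","properties":{"motion":{"type":"array","items":{"type":"array","items":{"type":"number"}}},"newtons":{"type":"number"}},"required":["motion"]}

```bash
ls; mkdir -p pics; python3 - <<'E'
from plant import r, capture, workorder, spotter
import cv2
for n in ["scene","top","wrist"]:
    c=capture(n); cv2.imwrite(f"pics/{n}0.png",c["image"][:,:,::-1])
    for l in ["steel_grip","steel_lid","board_bail","steel_bail"]:
        try: print(n,l,[(d["p"],d["location"]) for d in spotter.tip_of(n,l)])
        except Exception as e: print(n,l,e)
s=r.get_state(); print(s)
E
```

```text
pics
scene steel_grip [(0.77, [0.5012, 0.23, 0.1036]), (0.69, [0.0941, 0.3242, 0.1023]), (0.66, [0.277, 0.0827, 0.1034])]
scene steel_lid [(0.83, [0.5845, 0.1831, 0.148]), (0.53, [0.502, 0.2279, 0.1029])]
scene board_bail it knows: steel_grip, steel_lid
scene steel_bail it knows: steel_grip, steel_lid
top steel_grip [(0.75, [0.0921, 0.3297, 0.1039]), (0.64, [0.5012, 0.2303, 0.104]), (0.56, [0.284, 0.0812, 0.1037])]
top steel_lid []
top board_bail it knows: steel_grip, steel_lid
top steel_bail it knows: steel_grip, steel_lid
wrist steel_grip []
wrist steel_lid []
wrist board_bail it knows: steel_grip, steel_lid
wrist steel_bail it knows: steel_grip, steel_lid
{'time_s': 0.45, 'joints': array([ 9.12199945e+01,  2.05525383e+01,  6.76215585e-01, -1.29487926e-03,
       -7.01367652e+01, -1.65070441e+01]), 'qd': array([ 0.02745305, -0.11205674, -0.00476479,  0.02663899, -0.0421519 ,
        0.06194761]), 'joint_torque': array([-2.04798857e-04, -5.81718063e+01,  2.92994750e+01,  6.99541569e+00,
        1.14619915e-02, -5.76383263e-05]), 'tcp_pos': array([0.17797127, 0.65103747, 0.24544369]), 'eef_rot': array([ 1.79987106e+02, -2.55113564e-03, -1.52874895e+01]), 'contact_force': array([-0.01541656, -0.34081266,  0.0768777 ]), 'moment': array([0.01704673, 0.01539829, 0.00454689]), 'gripper_width': 0.0874308411043111}
```

View pics/scene0.png

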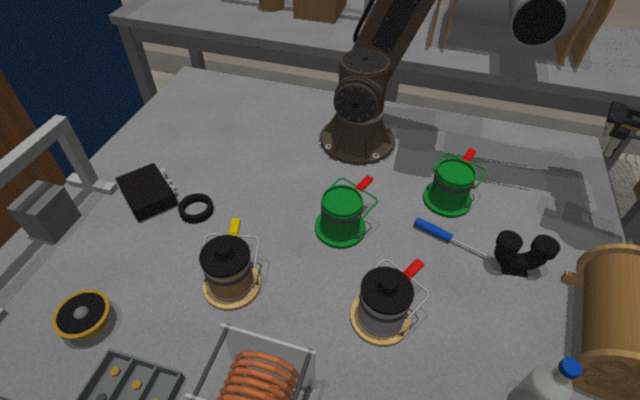

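View pics/top0.png

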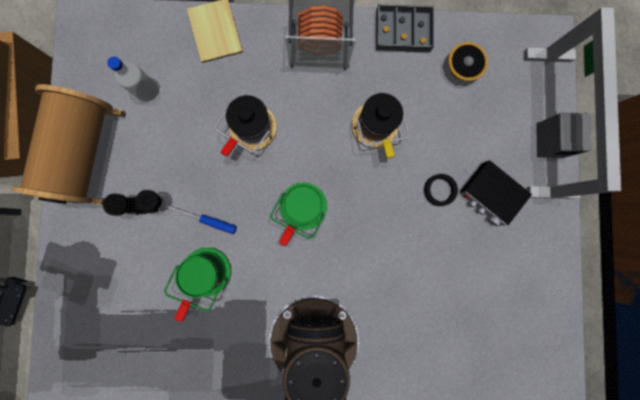

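The tabs that could be mistaken for the target, in scene.png pixels:
- Red on the metal canister at (413,269).
- Red on the green canisters at (366,184) and (470,155).
- Yellow on the cardboard canister at (235,227).

I choose (413,269), and will check it with a crop and a depth measurement.

```bash
python3 - <<'E'
from plant import r, capture
import cv2, numpy as np
out=[]
for n,(u0,u1,v0,v1) in {"scene":(340,450,240,350),"top":(205,290,85,170)}.items():
    c=capture(n); im=c["image"]; 
    out.append(cv2.resize(im[v0:v1,u0:u1,::-1],(390,390),interpolation=cv2.INTER_CUBIC))
    v,u=np.mgrid[v0:v1,u0:u1]; z=c["z_map"][v0:v1,u0:u1]
    P=np.stack([(u-c["cx"])/c["fx"]*z,(v-c["cy"])/c["fy"]*z,z,np.ones_like(z)],-1)@c["pose"].T
    I=im[v0:v1,u0:u1].astype(int)
    red=(I[...,0]>120)&(I[...,1]<70)&(I[...,2]<70)&(z>0)&(P[...,2]>.08)
    q=P[red][:,:3]; print(n,"red",len(q),q.mean(0),np.median(q,0),q.min(0),q.max(0))
    if len(q)>4:
        rc=cv2.minAreaRect((q[:,:2]*1000).astype(np.float32)); print(rc)
    for a,b in((.14,.16),(.112,.132)):
        m=(z>0)&(P[...,2]>a)&(P[...,2]<b)&(I.max(-1)<70); q=P[m][:,:3]
        (cc,rad)=cv2.minEnclosingCircle((q[:,:2]*1000).astype(np.float32)); print(n,a,len(q),cc,rad,np.median(q[:,2]))
cv2.imwrite("pics/crop.png",np.hstack(out))
E
```

```text
scene red 201 [0.51058538 0.22536311 0.10544524] [0.50997818 0.2254149  0.1052471 ] [0.48699208 0.20488914 0.09858665] [0.54818111 0.24352645 0.12239034]
((515.818115234375, 221.52716064453125), (23.896535873413086, 60.435325622558594), 63.27549743652344)
scene 0.14 276 (583.7471313476562, 180.0190887451172) 18.608171463012695 0.14876254906173458
scene 0.112 1677 (584.3955688476562, 180.5809783935547) 52.90816116333008 0.12145277105499186
top red 148 [0.5068565  0.22789186 0.10521334] [0.50706562 0.22802601 0.10535903] [0.48407239 0.21000935 0.095888  ] [0.53071076 0.2459132  0.1139887 ]
((507.30108642578125, 228.3551025390625), (19.88812828063965, 47.298580169677734), 60.08589172363281)
top 0.14 179 (582.73779296875, 184.86451721191406) 18.219514846801758 0.14853392213584005
top 0.112 1156 (583.0338745117188, 182.34048461914062) 53.424903869628906 0.12147566483437267
```

View pics/crop.png

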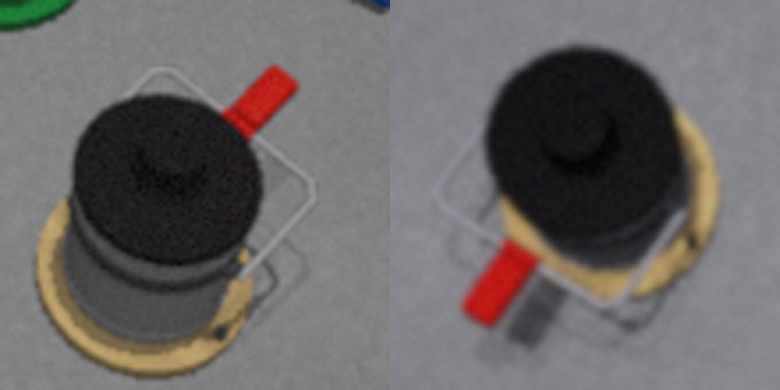

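The crop shows the black-lidded grey metal canister on its plywood foot, with the red tab at (413,269) and a wire bail. This is the target. Its axis is at about (0.5835, 0.1825) and the tab points along 149.8°, so the tab centre is at about (0.500, 0.231, 0.102). That puts it 97 mm out, as the sizes given require.

Request:
step_arm:
  motion:
    - [0.045, 0.042, 0.032, 0, 0.05]
    - [0.045, 0.084, 0.064, 0, 0.1]
    - [0.045, 0.126, 0.096, 0, 0.15]
    - [0.045, 0.168, 0.128, 0, 0.2]
    - [0.045, 0.21, 0.16, 0, 0.26]

```text
time_s: 1.18
tcp_pos: [0.3392, 0.44, 0.2459]
eef_rot: [-180.0, 0.0, -30.3]
contact_force: [0.3, 0.6, 0.2]
gripper_width: 0.0468
```

Request:
step_arm:
  motion:
    - [0.045, 0.05, 0.02, 0, 0]
    - [0.045, 0.1, 0.04, 0, 0]
    - [0.045, 0.15, 0.06, 0, 0]
    - [0.045, 0.2, 0.08, 0, 0]
    - [0.045, 0.245, 0.1, 0, 0]

```text
time_s: 1.8
tcp_pos: [0.5009, 0.2302, 0.2459]
eef_rot: [-180.0, -0.0, -30.2]
contact_force: [0.3, 1.1, 1.2]
gripper_width: 0.0451
```

```bash
python3 - <<'E'
from plant import r, capture, spotter
import cv2, numpy as np
c=capture("wrist"); cv2.imwrite("pics/w1.png",c["image"][:,:,::-1])
print(r.get_state()["tcp_pos"],r.get_state()["eef_rot"])
I=c["image"].astype(int); z=c["z_map"]
v,u=np.mgrid[0:400,0:640]
P=np.stack([(u-c["cx"])/c["fx"]*z,(v-c["cy"])/c["fy"]*z,z,np.ones_like(z)],-1)@c["pose"].T
red=(I[...,0]>110)&(I[...,1]<70)&(I[...,2]<70)&(z>0)&(P[...,2]>.07)&(P[...,2]<.15)
q=P[red][:,:3]; print(len(q)); 
if len(q)>5: print(q.mean(0),cv2.minAreaRect((q[:,:2]*1000).astype(np.float32)))
print(spotter.tip_of("wrist","steel_grip"))
E
```

```text
[0.50273078 0.22675976 0.2457292 ] [ 1.79955853e+02 -5.42778503e-02 -3.02862219e+01]
2016
[0.46123825 0.19162343 0.10468765] ((412.60479736328125, 147.27085876464844), (286.5702209472656, 50.43529510498047), 39.98574447631836)
[{'location': [0.4977, 0.2319, 0.1035], 'p': 0.94}, {'location': [0.2789, 0.0844, 0.1048], 'p': 0.84}]
```

View pics/w1.png

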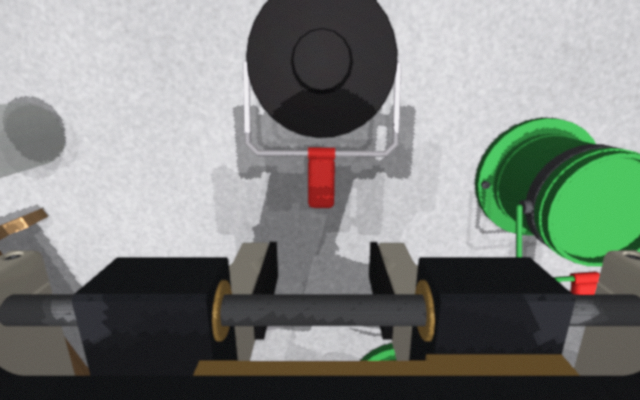

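The wrist view shows the red tab at (321,177), centred between the jaws and square to them. The spotter gives (0.498, 0.232, 0.1035). Descending.

Request:
step_arm:
  motion:
    - [0.045, -0.001, 0, 0.04, 0]
    - [0.045, -0.001, 0, 0.08, 0]
    - [0.045, -0.001, 0, 0.115, 0]
    - [0.045, -0.001, 0, 0.13, 0]
    - [0.045, -0.001, 0, 0.13, 0]

```text
time_s: 2.52
tcp_pos: [0.4988, 0.2323, 0.1152]
eef_rot: [179.9, 0.0, -30.2]
contact_force: [0.1, 0.2, 0.6]
gripper_width: 0.0448
```

```bash
python3 - <<'E'
from plant import r, capture, spotter
import cv2, numpy as np
c=capture("wrist"); d=capture("scene")
cv2.imwrite("pics/w2.png",np.hstack([c["image"][100:400,120:520,::-1],cv2.resize(d["image"][200:350,320:520,::-1],(400,300))]))
s=r.get_state();print(s["tcp_pos"],s["contact_force"])
print(spotter.tip_of("wrist","steel_grip"))
E
```

```text
[0.49969072 0.2329929  0.11682571] [-0.36063949  0.18224983 -0.48658966]
[{'location': [0.4994, 0.2336, 0.0999], 'p': 0.89}]
```

View pics/w2.png

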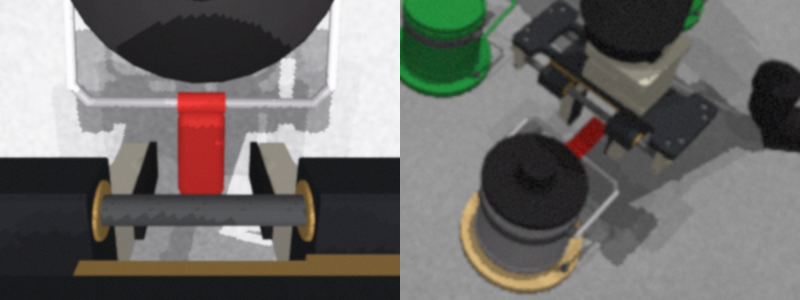

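The tab sits centrally between the fingers. I'll go down the last 14 mm and close.

Request:
step_arm:
  motion:
    - [0.045, 0, 0, 0.014, 0]
    - [0.045, 0, 0, 0.014, 0]
    - [0.015, 0, 0, 0.014, 0]
    - [0.015, 0, 0, 0.014, 0]
    - [0.015, 0, 0, 0.014, 0]
  newtons: 20

```text
time_s: 3.3
tcp_pos: [0.4997, 0.2332, 0.102]
eef_rot: [-179.9, -0.0, -30.2]
contact_force: [-1.7, 1.3, -3.1]
gripper_width: 0.022
```

Request:
step_arm:
  motion:
    - [0.015, 0, 0, 0, 0]
    - [0.015, 0, 0, 0, 0]

```text
time_s: 3.55
tcp_pos: [0.4996, 0.2331, 0.1018]
eef_rot: [-179.9, -0.0, -30.2]
contact_force: [2.1, 4.5, -1.9]
gripper_width: 0.0218
```

The grip is on the tab: opening 21.8 mm against a 22 mm tab. Now I'll follow the 99 mm arc about the hinge.

Request:
step_arm:
  motion:
    - [0.015, 0.002, 0, -0.0085, 0]
    - [0.015, 0.0045, 0, -0.0165, 0]
    - [0.015, 0.008, 0, -0.0245, 0]
    - [0.015, 0.012, 0, -0.0325, 0]
    - [0.015, 0.0165, 0, -0.0395, 0]

```text
time_s: 4.18
tcp_pos: [0.513, 0.225, 0.1406]
eef_rot: [-179.9, 0.1, -30.2]
contact_force: [1.8, 8.1, -6.8]
gripper_width: 0.0216
```

```bash
python3 - <<'E'
from plant import r, capture
import cv2, numpy as np
c=capture("wrist"); d=capture("scene")
cv2.imwrite("pics/w3.png",np.hstack([c["image"][100:400,120:520,::-1],cv2.resize(d["image"][200:350,320:520,::-1],(400,300))]))
s=r.get_state();print(s["tcp_pos"],s["contact_force"],s["moment"],s["gripper_width"])
E
```

```text
[0.51331618 0.22484302 0.14103232] [ 0.03614878  7.22800393 -5.13330856] [ 2.75112577  0.04238202 -0.04112115] 0.021769535241249454
```

View pics/w3.png

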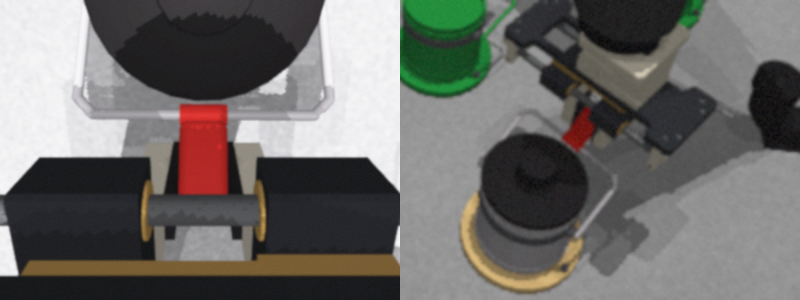

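The bail is rising with the fingers and the forces are small. Continuing.

Request:
step_arm:
  motion:
    - [0.015, 0.005, -0.001, -0.007, 0]
    - [0.015, 0.011, -0.001, -0.0135, 0]
    - [0.015, 0.0175, -0.001, -0.019, 0]
    - [0.015, 0.0245, -0.001, -0.0245, 0]
    - [0.015, 0.0315, -0.001, -0.029, 0]

```text
time_s: 4.9
tcp_pos: [0.5396, 0.2094, 0.1694]
eef_rot: [179.9, 0.2, -30.2]
contact_force: [-3.4, 5.6, -2.4]
gripper_width: 0.022
```

Request:
step_arm:
  motion:
    - [0.015, 0.0075, 0, -0.004, 0]
    - [0.015, 0.0155, 0, -0.0075, 0]
    - [0.015, 0.024, 0, -0.01, 0]
    - [0.015, 0.0325, 0, -0.012, 0]
    - [0.015, 0.041, 0, -0.013, 0]

```text
time_s: 5.52
tcp_pos: [0.5763, 0.1878, 0.1834]
eef_rot: [179.9, 0.0, -30.2]
contact_force: [-2.8, -0.0, 3.9]
gripper_width: 0.0221
```

```bash
python3 - <<'E'
from plant import r, capture
import cv2, numpy as np
c=capture("wrist"); d=capture("scene")
cv2.imwrite("pics/w4.png",np.hstack([c["image"][100:400,120:520,::-1],cv2.resize(d["image"][200:350,320:520,::-1],(400,300))]))
s=r.get_state();print(s["tcp_pos"],s["contact_force"],s["moment"],s["gripper_width"])
E
```

```text
[0.57706522 0.18740322 0.18351225] [-1.98782368  0.10759133  4.54726588] [-0.15832695  0.77186731 -0.06847819] 0.0218649544555188
```

View pics/w4.png

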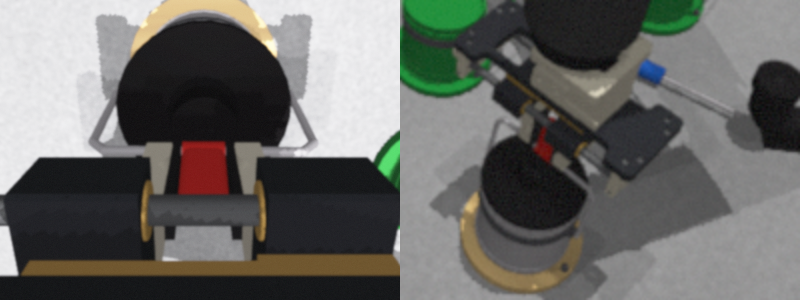

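The bail is nearly upright. I'll take it to the stop.

Request:
step_arm:
  motion:
    - [0.015, 0.0085, 0, -0.0005, 0]
    - [0.015, 0.017, 0, 0, 0]
    - [0.015, 0.023, 0, 0.0005, 0]
    - [0.015, 0.025, 0, 0.001, 0]
    - [0.015, 0.025, 0, 0.001, 0]

```text
time_s: 6.25
tcp_pos: [0.599, 0.1745, 0.1825]
eef_rot: [180.0, -0.1, -30.2]
contact_force: [1.5, -4.5, 4.9]
gripper_width: 0.0216
```

Request:
step_arm:
  motion:
    - [0.045, 0, 0, 0, 0]
    - [0.045, 0, 0, 0, 0]
    - [0.045, 0, 0, 0, 0]
    - [0.045, 0, 0, -0.02, 0]
    - [0.045, 0, 0, -0.06, 0]

```text
time_s: 6.88
tcp_pos: [0.597, 0.1756, 0.2408]
eef_rot: [179.8, 0.1, -30.2]
contact_force: [0.6, 0.1, 0.4]
gripper_width: 0.0448
```

Request:
step_arm:
  motion:
    - [0.045, 0, 0, -0.05, 0]
    - [0.045, -0.05, 0, -0.06, 0]
    - [0.045, -0.1, 0, -0.06, 0]
    - [0.045, -0.14, 0, -0.06, 0]
    - [0.045, -0.14, 0, -0.06, 0]

```text
time_s: 7.5
tcp_pos: [0.4752, 0.2474, 0.3027]
eef_rot: [-179.9, 0.0, -30.0]
contact_force: [0.7, 0.2, 0.5]
gripper_width: 0.0453
```

```bash
python3 - <<'E'
from plant import r, capture, spotter
import cv2, numpy as np
c=capture("wrist"); d=capture("scene"); t=capture("top")
cv2.imwrite("pics/w5.png",np.hstack([cv2.resize(c["image"][:,:,::-1],(400,250)),cv2.resize(d["image"][200:325,320:520,::-1],(400,250))]))
cv2.imwrite("pics/s5.png",d["image"][:,:,::-1])
s=r.get_state();print(s["time_s"],s["tcp_pos"],s["contact_force"],s["gripper_width"])
for n in("scene","top","wrist"):
  for l in("steel_grip","steel_lid"): print(n,l,[(x["p"],x["location"]) for x in spotter.tip_of(n,l)])
E
```

```text
7.65 [0.47729501 0.24628164 0.30212073] [0.1165594  0.04345033 0.28493124] 0.045131272192312215
scene steel_grip [(0.87, [0.599, 0.1703, 0.1844]), (0.58, [0.2785, 0.08, 0.1043])]
scene steel_lid [(0.62, [0.5818, 0.1856, 0.1483])]
top steel_grip [(0.74, [0.0902, 0.3306, 0.103]), (0.7, [0.5982, 0.1722, 0.1845]), (0.59, [0.2836, 0.0826, 0.1043])]
top steel_lid [(0.9, [0.5808, 0.1805, 0.1494])]
wrist steel_grip [(0.95, [0.2822, 0.0843, 0.101])]
wrist steel_lid [(0.85, [0.5842, 0.1795, 0.1515])]
```

View pics/w5.png

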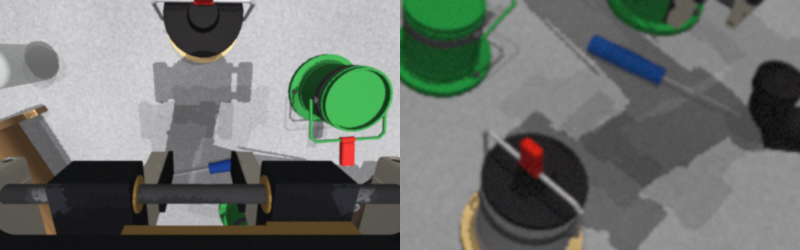

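View pics/s5.png

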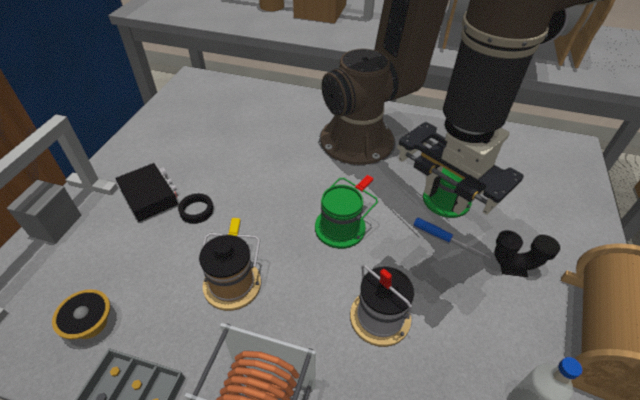

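The tab is at (386,278) over the lid. I measure it at (0.5986, 0.171, 0.1845), and the home position predicts (0.598, 0.174, 0.1825). The lid is in place, the yellow tab at (235,227) is still thrown back, and the arm is clear.

```bash
python3 -c "
from plant import workorder
print(workorder.close_job())"
```

```text
the job is handed in; nothing more can be done
None
```

The metal canister's clasp is closed and the job is handed in, at about 7.7 s of the 32 s allowed. No verdict was reported. I pinched the red tab by its width with 20 N, swung it along the 99 mm arc about the hinge to its stop, let go and backed off.

What the last checks showed:
- **Metal clasp:** the tab measures (0.599, 0.171, 0.184). That is within about 4 mm of the computed home position, which is the accuracy of the spotter.
- **Lid:** the boss top reads (0.581–0.584, 0.180–0.186, 0.148–0.152), the same as at the start within the spotter's accuracy. I checked tilt only by eye in the pictures; it looks level.
- **Cardboard clasp:** in the last scene picture the yellow tab is still thrown back, at the same pixel as before.
- **Arm:** clear of everything, with contact force about 0. The force readings I took while swinging the clasp stayed at about 11 N or less.

No check failed. The only disagreement was a few millimetres between measurements. The spotter also kept reporting the red tabs on the green canisters, which I left alone.

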